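Seat the line card and hold the test probe on its contact pad

ROBOT

A 7-joint arm with a two-finger parallel gripper is mounted at the origin on the work surface. World frame = base frame: x ahead of the robot, y to its left, z up, the work surface at z = 0. Lengths are in mm, angles in rad, forces in N, time in s.
With the tool pointing down it reaches from about 400 to 875 mm from the base axis. Payload 4.4 kg.
Tool frame: the origin (TCP) lies at the very end of the fingers, on their centre line; the grasp point (between the pads) lies 19 mm behind it; z points along the fingers, y is the direction in which the jaws open and shut (so a half turn about z gives the same grasp; the last joint's range is limited). The gripper opens to 85 mm and grips with 20 to 120 N. Pads are 22 mm wide; open, the fingers measure 114 mm over their backs; the gripper's body (76 mm by 85 mm) begins 54 mm behind the grasp point. The pads swing forward as they close: fully open they stand 13 mm farther back than shut.
Start: joints at [1.055, 0.628, 0.038, 1.517, -0.027, 0.996, -0.02], TCP at [282.639, -585.349, 231.313] pointing down, gripper open.
Joint ranges: [-3.06, 3.06], [-0.37, 2.12], [-1.25, 1.32], [0.18, 2.47], [-1.1, 4.24], [0.23, 1.98], [-2.94, 2.94]. Speed limits (rad/s): [2.57, 2.57, 3.14, 3.14, 3.14, 3.14, 3.14].

INTERFACE

Orientations are given as [roll, pitch, yaw] about the fixed x, y, z axes, in that order (R = Rz(yaw) Ry(pitch) Rx(roll)).
In Python, from cell import ctrl gives the robot as it stands.
- The arm moves only by the shell command python3 -m crank 'ROWS' [OPENING]. ROWS is JSON, a list that holds one entry, the list of rows, each a list of 6 numbers: the shift along the tool's x, y, z in units of 30 mm (1.0 is 30 mm), then the turn, a rotation vector about the tool's x, y, z in units of 6 degrees (1.0 is 6 degrees). In form: [[[tx, ty, tz, rx, ry, rz], ...]]. A call has 1 to 12 rows; each row shifts and turns the pose as measured when the row begins, along the tool's axes as they then stand; what a row does not reach is not made up. A row lasts 1/12 s, in which the tool goes at most 41.7 mm and 7.16 degrees, less where a joint would pass 70% of its speed; a pose out of reach is approached as far as the arm can. A call is refused whole if a number of a shift passes 1 or a number of a turn 1, either way. A call with a gripper value outside its range is refused whole. OPENING is the gripper command: -1 is fully open, 1 is shut, values between are in proportion, set as the call begins (- or left out, the last holds). The fingers move at their own pace and stop on an object; the grip force is fixed at half the most. Time passes only in rows, so rows that do not move let the fingers close. It gives the time, the measured TCP pose, the force and the opening at its end, in the units of the state.
- ctrl.read_state(): the state, without advancing time (a new reading comes with each control period).
- ctrl.get_image(name): name is "scene" or "top"; returns a dict with "color" (480x640x3 uint8, red, green, blue), "depth" (480x640 float32, mm along the optical axis (not along the pixel's ray), 0 where there is no reading), "camera_matrix" (3x3 intrinsics, pixels), "R" (3x3) and "t" (3): a world point X has camera coordinates R X + t. Camera axes: x right, y down, z forward; pixel columns grow to the right and rows downward; lengths in mm; the calibration is good to about 2 mm. A picture is of the moment at which its call begins.
- ctrl.finish_job(): hands the job in, once; it reports no verdict.
Trained networks look in a picture, given as the dict that the camera call returned (one of the last four; its "shot" number tells which), for a name from the list of things; names that differ only in an ending like _2 or _b are one class to them, and where a whole thing is asked for, a point or a joint stands for the part that bears it (a point fixed in the world has none). Each returns a list of dicts, best first, with "conf" (0 to 1); they miss things now and then, are a little off and sometimes report something else, mostly with a low value. They report only what shows in the picture. A call takes as long as a camera call. They do not tell look-alikes from the thing itself.
- ctrl.search_frame(query, picture): "extent" ([centre column, centre row, width, height] in pixels, round what is visible of it).
The state is a dict: "clock": time; "qpos": joint angles; "qd": joint speeds; "tau": joint torques, N m; "eef_pos": TCP position; "tool_rot": TCP orientation; "force": force on the tool from outside, world axes, zero at the start; "torque": the same for the moment, N m; "width": finger opening in mm.
Only numpy, scipy, OpenCV 4.12 (cv2) and the standard library are available. Lean on these libraries where they do the work, as an engineer would, in place of code of your own. Each camera call takes 0.05 s, during which the arm holds its last target. There are 200 camera calls.

TASK

First slide the pulled-out line card fully home in its sloping test jig, with the probe still in its stand. Then take the spring-tipped probe from its stand and touch its tip gently to the round contact pad in the white ring on the card, the probe square to the card's sloping face (not upright) and its sprung tip pressed in about half way. Finish while still holding it there, card home, and leave the other things on the bench alone.

Things in the scene. Friction and masses are not known exactly. Their poses are not given: they have to be found in the camera images.
- card (a joint): how far the line card is pulled out of the jig (m): 0 = fully home against the stop, up to 0.095 = out. It slides down the slope towards its front panel as it comes out; it takes about 5 N to push and stays where it is left
- card_push (a point): middle of the bare part of the outer face of the card's aluminium front panel (panel 126 mm wide, 48 mm high, 4 mm thick, this point 16 mm below its upper edge; the outer 15 mm at each end carry thumbscrews standing 13 mm proud). Axes: x = the direction in which the card is pushed home, up the 18 degree (0.314 rad) slope; y along the panel; z out of the card's face
- pad (a point): round flat brass contact pad, 18 mm across, ringed in white, on the green card; this point is the centre of its top surface, z square out of the card's face, x up the slope. It moves with the card; it lies 92 mm up the slope from the panel's outer face (card_push), 14 mm to its -y side and 20 mm lower along z. The two small square brass pads are not meant. Nothing on the card or jig stands more than 45 mm above the card's face
- probe_grip (a point): grasp point on the axis of the probe's black square handle, 20 x 20 mm and 60 mm long (25 mm of it above this point, 35 mm below), axes along the handle: z towards the blunt end, x and y square to its flats. The blunt end is 33 mm above this point along z, a 30 mm collar begins 35 mm below it, the steel nose (14 mm thick) ends 75 mm below it and the sprung tip 93 mm below it. Mass about 90 g. It starts upright in the stand and is drawn straight up, by 60 mm at least
- probe_tip (a point): the end of the probe's round-nosed brass tip, 6 mm thick; z along the probe towards the handle
- plunger (a joint): how far the sprung tip is pressed into the probe (m): 0 free, 0.012 bottomed. Starts to give at 0.9 N, 2.7 N half way in (0.006), 4.5 N at the bottom, hard beyond
- stand: fixed dark steel probe stand, round, foot 72 mm across, column 40 mm across, 65 mm high; origin at the centre of its underside; the probe's collar rests on its top. It stands to the left or the right of the jig
- jig: fixed sloping test jig, 250 x 170 mm, origin at the centre of its underside, x away from the operator and up the slope; highest point 150 mm above the bench
- tray: bystander: fixed open black tray 100 x 130 x 28 mm, on the other side of the jig from the stand; origin under its centre
- module_a: bystander: loose steel plug-in module 60 x 16 x 13 mm in the tray
- module_b: bystander: the second such module in the tray
- jar: bystander: pale jar with black lid, 64 mm across, 85 mm high
- mug: bystander: white mug, 80 mm across, 90 mm high
- tape: bystander: roll of grey tape lying flat, 90 mm across, 24 mm high
- driver: bystander: screwdriver lying on the bench
- psu_brick: bystander: black power brick 110 x 50 x 32 mm
Mind the look-alikes: they are no part of the job. Leave any green or red look-alike of the part that bears probe_grip alone.

How it is judged (in metres and radians):
On the way, in this order (a step that is already met when the one before it is completed fails the run):
1. the card is fully home (within 3 mm) while the probe is still in its stand (value of joint card below 0.003 m and distance of probe_grip from where it was at the start of the episode below 0.015 m), for 0.2 s.
2. the probe is out of its stand, its tip at least 60 mm aside of the stand (horizontal distance between probe_tip and stand above 0.06 m), for 0.1 s.
At the end, for the whole second after the job is handed in: the gripper holds the probe still, clear of the stand, tip on the round pad within 8 mm of its centre, within 8 degrees of square to the card, sprung tip pressed in 2 to 10 mm of its 12 (0.6 to 7 N); the card home within 3 mm (value of joint card below 0.003 m and distance between probe_tip and pad below 0.008 m and angle between the z axis of probe_grip and the z axis of pad, either way round below 0.14 rad and angle between probe_grip's own z axis and vertical below 0.8 rad and value of joint plunger between 0.002 and 0.01 m and contact force between probe and card between 0.6 and 7 N and contact force between the fingers and probe above 1 N and contact force between probe and stand below 0.1 N and linear speed of probe below 0.02 m/s); the arm keeps its last pose, push and grip.
It fails at once if the probe is pressed on the card with more than 15 N (contact force between probe and card above 15 N).
It fails at once if a bystander is moved by more than 30 mm (distance of any of module_a, module_b, jar, mug, tape, driver, psu_brick from where it was at the start of the episode above 0.03 m).
It also fails if it takes over 58 s, if anything falls off the work surface, if the arm or the gripper's body presses on something with over 40 N, if the wrist force passes 120 N, or if a joint passes its speed limit or range.

## Working session

There is one attempt and no reset: what is moved stays moved. The work goes in short steps, Python scripts to look and compute and a shell command to move; the robot and the scene stay as the last step left them, time stands still between calls to the robot, and variables do not carry over. Pictures are saved under pics/ and viewed, about 8 in all and at most 12, crops included, and the job is handed in when it is done.

```bash
mkdir -p pics; ls; cat > h.py <<'E'
import numpy as np, cv2
from cell import ctrl
from scipy.spatial.transform import Rotation as Ro
def save(p,name,box=None,scale=1):
    im=p["color"][...,::-1]
    if box: im=im[box[1]:box[3],box[0]:box[2]]
    cv2.imwrite("pics/"+name,cv2.resize(im,None,fx=scale,fy=scale,interpolation=cv2.INTER_CUBIC))
def world(p,u,v,d=None):
    if d is None: d=p["depth"][int(round(v)),int(round(u))]
    c=np.linalg.inv(p["camera_matrix"])@np.array([u,v,1.])*d
    return p["R"].T@(c-p["t"])
def pix(p,X):
    c=p["camera_matrix"]@(p["R"]@np.asarray(X,float)+p["t"]); return c[:2]/c[2]
E
python3 - <<'E'
from h import *
np.set_printoptions(precision=1,suppress=True)
s=ctrl.read_state(); print({k:s[k] for k in("clock","eef_pos","tool_rot","width","force")})
for n in("scene","top"):
    p=ctrl.get_image(n); save(p,n+"0.png"); np.savez(n+"0.npz",**{k:p[k] for k in("color","depth","camera_matrix","R","t")})
    print(n,-p["R"].T@p["t"])
    for q in("card","card_push","pad","probe_grip","probe_tip","stand","jig","tray","jar","mug","tape","driver","psu_brick"):
        r=ctrl.search_frame(q,p)
        for d in r[:3]:
            e=d["extent"]; 
            print(q,round(d["conf"],2),np.round(e),world(p,min(e[0],639),min(e[1],479)))
E
```

```text
pics
{'clock': 0.0, 'eef_pos': array([ 282.4, -584.8,  230.4]), 'tool_rot': array([-3.1,  0. ,  0.4]), 'width': 85.22831145025953, 'force': array([-0.1,  0.6, -0.5])}
scene [1253.  -439.1  848.1]
card 0.75 [340. 245.  81.  60.] [566.3  17.9  71.8]
card_push 0.86 [340. 244.  88.  60.] [559.   21.2  68.6]
pad 0.59 [343. 245.  85.  59.] [570.   23.3  72.4]
pad 0.24 [361. 284. 114. 142.] [731.3 -39.3 135.3]
probe_grip 0.79 [388. 220.  14.  48.] [549.9 159.8  74.5]
probe_grip 0.76 [456. 234.  13.  42.] [667.9 260.1  80.8]
probe_grip 0.62 [428. 204.  14.  26.] [580.8 244.7 110.1]
probe_tip 0.32 [208. 304.  65.  54.] [ 529.  -282.9    7.7]
stand 0.73 [359. 283. 116. 139.] [729.7 -44.  139. ]
stand 0.67 [420. 230.  31.  32.] [582.7 234.4  36.7]
jig 0.82 [360. 284. 115. 142.] [730.4 -42.4 136.3]
tray 0.69 [207. 305.  64.  51.] [ 526.8 -285.9    2.7]
jar 0.57 [492. 264.  36.  41.] [768.9 279.2  63.5]
jar 0.25 [206. 304.  64.  49.] [ 523.  -286.1    3.4]
mug 0.58 [229. 376.  48.  68.] [ 712.  -311.5    7.8]
tape 0.63 [459. 206.  34.  28.] [523.8 416.2  -3. ]
driver 0.63 [370. 189.  65.  16.] [3
[... 485 characters left out ...]
]
probe_grip 0.5 [232. 248.  15.  14.] [534.  155.  126.9]
stand 0.72 [197. 236.  32.  33.] [563.4 240.2  69.2]
jig 0.93 [304. 210.  77. 129.] [616.9   8.8  83.1]
tray 0.68 [435. 253.  64.  54.] [ 527.1 -293.1    1.4]
tray 0.37 [173. 153.  34.  34.] [741.1 291.3  85. ]
jar 0.82 [175. 155.  40.  37.] [737.1 287.1  83.6]
mug 0.61 [447. 154.  43.  56.] [ 760.4 -327.3    7.3]
mug 0.54 [434. 255.  67.  55.] [ 524.1 -291.2   -3. ]
tape 0.71 [130. 251.  44.  41.] [535.4 409.4  -0. ]
tape 0.53 [191. 235.  22.  20.] [561.  242.4 113.3]
driver 0.87 [197. 330.  89.  25.] [359.8 247.9  22. ]
driver 0.51 [306. 210.  76. 129.] [617.    6.4  88.6]
psu_brick 0.97 [497. 299.  47.  57.] [ 422.7 -422.    32.3]
```

```bash
python3 - <<'E'
import numpy as np,cv2
for n,b,s in(("scene",(280,160,520,340),3.3),("top",(160,130,360,310),3.3)):
    im=np.load(n+"0.npz")["color"][...,::-1][b[1]:b[3],b[0]:b[2]]
    cv2.imwrite(f"pics/{n}_c.png",cv2.resize(im,None,fx=s,fy=s,interpolation=cv2.INTER_CUBIC))
E
```

```text
(no output)
```

View pics/scene_c.png

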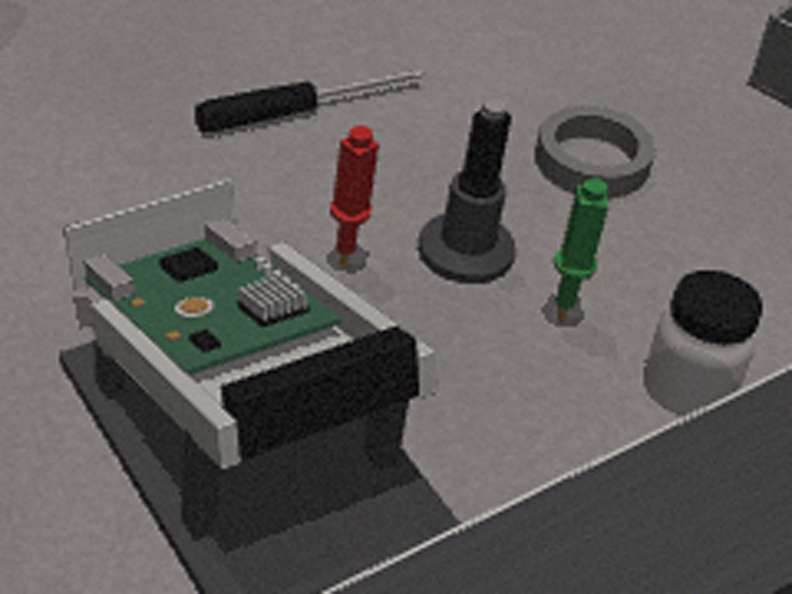

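View pics/top_c.png

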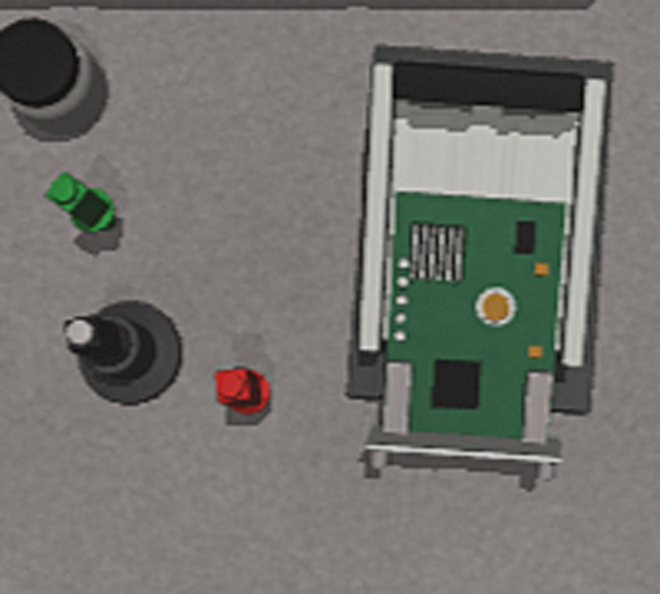

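The real probe is the black one in the dark round stand (scene crop (485,150), about image pixel (427,205); top image (184,232)). The red probe (scene (388,220)) and green probe (scene (456,234)) are the look-alikes, standing on small feet. The card is pulled out towards the robot. The ringed pad is at about (310,223) in the top image.

```bash
python3 - <<'E'
from h import *
np.set_printoptions(precision=3,suppress=True)
def cloud(p):
    v,u=np.mgrid[:480,:640]; d=p["depth"]
    c=np.linalg.inv(p["camera_matrix"])@np.stack([u.ravel()*d.ravel(),v.ravel()*d.ravel(),d.ravel()])
    return (p["R"].T@(c-p["t"][:,None])).T.reshape(480,640,3)
for n in("top","scene"):
    p=dict(np.load(n+"0.npz")); W=cloud(p); hsv=cv2.cvtColor(p["color"],cv2.COLOR_RGB2HSV)
    H,S,V=[hsv[...,i].astype(int) for i in range(3)]; ok=p["depth"]>0
    near=ok&(abs(W[...,1])<120)&(W[...,0]>450)&(W[...,0]<760)
    g=near&(H>60)&(H<90)&(S>90)
    P=W[g]; 
    for _ in range(4):
        c=np.median(P,0); c=P.mean(0); nrm=np.linalg.svd(P-c,full_matrices=False)[2][2]; nrm*=np.sign(nrm[2]); r=(P-c)@nrm; P=P[abs(r)<max(3,1.5*r.std())]
    print(n,"card plane",len(P),c,nrm,"slope",np.degrees(np.arccos(nrm[2])),"yaw",np.degrees(np.arctan2(nrm[1],nrm[0]))+180)
    br=(near&(H>8)&(H<28)&(S>110)&(V>90)).astype(np.uint8)
    k,l,st,ce=cv2.connectedComponentsWithStats(br)
    Ki=np.linalg.inv(p["camera_matrix"]);o=-p["R"].T@p["t"]
    def ray(uv,pn,pc):
        d=p["R"].T@Ki@np.array([*uv,1.]); return o+d*(((pc-o)@pn)/(d@pn))
    for i in range(1,k):
        if st[i,4]>4: print(" brass",st[i,4],ce[i],ray(ce[i],nrm,c),np.median(W[l==i],0))
    rect=cv2.minAreaRect(np.argwhere(g)[:,::-1].astype(np.float32)); print(" green rect",rect)
    # handle / stand
    hb=ok&(abs(W[...,0]-575)<70)&(abs(W[...,1]-242)<60)
    for lo,hi in((3,20),(25,60),(62,68),(72,90),(90,118),(118,140)):
        m=hb&(W[...,2]>lo)&(W[...,2]<hi); Q=W[m]
        if len(Q)>3:
            print(" z",lo,hi,len(Q),"mean",Q.mean(0),"min",np.percentile(Q,3,0),"max",np.percentile(Q,97,0))
    # panel
    m=near&(W[...,0]<540)&(W[...,2]>15); Q=W[m]; print(" panel",len(Q),np.percentile(Q,2,0),np.percentile(Q,98,0))
E
```

```text
top card plane 2264 [588.784   9.367  78.307] [-0.31   0.023  0.951] slope 18.090142507322966 yaw 355.7456311728423
 brass 12 [323.5 211. ] [614.409 -31.844  87.654] [614.471 -31.858  88.706]
 brass 49 [309.857 222.551] [590.677  -2.607  79.214] [590.053  -2.904  81.146]
 brass 12 [321.5 236. ] [562.323 -27.73   70.587] [562.27  -27.729  71.239]
 green rect ((302.94085693359375, 225.3579864501953), (50.775943756103516, 71.58856201171875), 3.945185899734497)
 z 3 20 513 mean [566.42  243.585   9.933] min [524.756 203.987   3.19 ] max [619.919 288.446  15.656]
 z 25 60 70 mean [563.578 238.323  43.219] min [549.174 232.429  27.095] max [584.694 253.07   59.41 ]
 z 62 68 91 mean [566.35  245.257  64.798] min [551.024 233.553  62.125] max [586.625 265.109  67.612]
 z 72 90 27 mean [565.242 245.885  80.187] min [556.33  240.531  72.235] max [577.894 256.473  88.567]
 z 90 118 45 mean [566.5   245.051 104.159] min [558.016 240.98   90.685] max [578.735 255.458 116.84 ]
 z 118 140 109 mean [568.008 250.119 131.859] min [558.698 241.507 120.218] max [578.496 260.686 139.271]
 panel 1201 [487
[... 503 characters left out ...]
55661010742)
 z 3 20 398 mean [581.258 238.071  10.18 ] min [517.915 194.001   3.128] max [629.35  281.965  17.939]
 z 25 60 183 mean [581.772 240.588  42.273] min [562.041 230.239  26.068] max [591.91  259.888  58.814]
 z 62 68 71 mean [578.461 244.248  65.093] min [555.062 230.686  62.354] max [591.145 265.967  67.615]
 z 72 90 63 mean [575.755 246.638  80.609] min [565.29  238.994  72.263] max [582.169 261.856  89.103]
 z 90 118 109 mean [576.122 245.934 103.584] min [564.15  239.199  90.421] max [583.112 261.513 116.785]
 z 118 140 104 mean [574.466 247.628 129.369] min [564.46  239.704 119.095] max [582.778 259.758 139.22 ]
 panel 1065 [493.912 -42.523  52.304] [538.082  76.719  88.742]
```

```bash
cat >> h.py <<'E'
yaw=-0.079
RC=Ro.from_euler("xyz",[0,-0.3142,yaw])      # card frame: x up slope, z out of face
S,Y,N=RC.as_matrix().T
PAD0=np.array([590.5,-2.3,80.3]); CP0=PAD0-92*S+14*Y+20*N
RT=Ro.from_euler("xyz",[np.pi,-0.3142,yaw])  # tool square to card
def need(X,rot=RT):
    "shift (in tool axes now, and in target tool axes) and turn, in row units"
    s=ctrl.read_state(); R=Ro.from_euler("xyz",s["tool_rot"]); d=np.asarray(X)-s["eef_pos"]
    print("t",round(s["clock"],2),"pos",np.round(s["eef_pos"],1),"F",np.round(s["force"],1),"w",round(s["width"],1))
    print(" turn",np.round((R.inv()*rot).as_rotvec(degrees=True)/6,2),"shift now",np.round(R.inv().apply(d)/30,2),"after turn",np.round(rot.inv().apply(d)/30,2))
E
python3 - <<'E'
from h import *
print(CP0); need([467,21.5,180])
# probe cap and handle crop
for n in("top","scene"):
    p=dict(np.load(n+"0.npz")); print(n,[np.round(pix(p,X),1) for X in([570,248,133],[570,248,125],[570,248,65],[570,248,0])])
p=dict(np.load("top0.npz"));a=cv2.resize(p["color"][205:265,155:215,::-1],(400,400),interpolation=cv2.INTER_NEAREST)
p=dict(np.load("scene0.npz"));b=cv2.resize(p["color"][185:245,398:458,::-1],(400,400),interpolation=cv2.INTER_NEAREST)
c=np.clip(np.hstack([a,b]).astype(float)*2,0,255); cv2.imwrite("pics/probe.png",c)
E
```

```text
[498.21986144  19.0491357   70.88775093]
t 1.4 pos [ 282.6 -585.4  231.3] F [ 0.5 -0.2  0.8] w 85.1
 turn [-0.79  2.93  5.01] shift now [ 14.33 -15.55   1.71] after turn [  3.78 -20.65   3.03]
top [array([185.8, 229.9]), array([186.9, 230.3]), array([194.1, 233.3]), array([201. , 236.1])]
scene [array([427.6, 193.5]), array([427.1, 196.2]), array([423.2, 216.2]), array([419.2, 236.3])][ WARN:0@0.596] global loadsave.cpp:1063 imwrite_ Unsupported depth image for selected encoder is fallbacked to CV_8U.
```

View pics/probe.png

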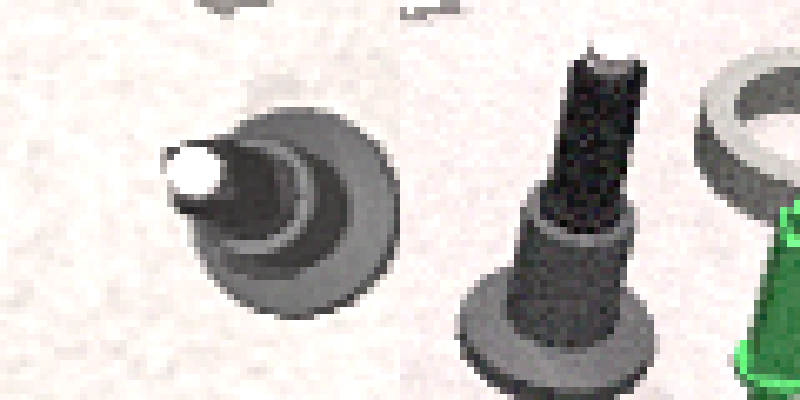

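The crop confirms a black handle with a silver blunt end in the dark stand. The cap centre is at about (184,230) in the top image and (430,193) in the scene image, with the handle turned by about 10°.

```bash
python3 -m crank '[[[0,0,0,-0.13,0.49,0.84],[0,0,0,-0.13,0.49,0.84],[0,0,0,-0.13,0.49,0.84],[0,0,0,-0.13,0.49,0.84],[0,0,0,-0.13,0.49,0.84],[0,0,0,-0.13,0.49,0.84]]]' 1
python3 -m crank '[[[0.18,-0.98,0.1,0,0,0],[0.18,-0.98,0.1,0,0,0],[0.18,-0.98,0.1,0,0,0],[0.18,-0.98,0.1,0,0,0],[0.18,-0.98,0.1,0,0,0],[0.18,-0.98,0.1,0,0,0],[0.18,-0.98,0.1,0,0,0],[0.18,-0.98,0.1,0,0,0],[0.18,-0.98,0.1,0,0,0],[0.18,-0.98,0.1,0,0,0]]]'
cat > fit.py <<'E'
from h import *
from scipy.optimize import minimize, least_squares
T=dict(np.load("top0.npz"));C=dict(np.load("scene0.npz"))
for z,a,b in((133,(183.8,230.3),(429.7,192.7)),):
    r=least_squares(lambda q:np.r_[pix(T,[q[0],q[1],z])-a,pix(C,[q[0],q[1],z])-b],[570,248]); print("cap",r.x,r.fun)
def poly(p,x,y,th):
    c=np.array([[x+10*(a*np.cos(th)-b*np.sin(th)),y+10*(a*np.sin(th)+b*np.cos(th)),z] for a in(-1,1) for b in(-1,1) for z in(80,125)])
    h=cv2.convexHull(np.array([pix(p,q) for q in c],np.float32))
    m=np.zeros((480,640),np.uint8); cv2.fillConvexPoly(m,np.round(h*16).astype(np.int32),1,shift=4); return m>0
M=[]
for p in(T,C):
    V=cv2.GaussianBlur(p["color"].max(2),(3,3),0); M.append(V)
print("V samples",[int(M[1][v,u]) for u,v in((426,205),(423,222))],[int(M[0][v,u]) for u,v in((192,231),(204,236))])
best=[]
for x in np.arange(562,582,1.5):
  for y in np.arange(240,260,1.5):
    for th in np.radians(np.arange(-45,45,7.5)):
      s=0
      for p,V in zip((T,C),M):
        m=poly(p,x,y,th); k=np.ones((3,3),np.uint8); ring=(cv2.dilate(m.astype(np.uint8),k,iterations=2)>0)&~m
        if p is T: ring[:,192:]=False   # column side has no contrast
        else: ring[205:,:]=False; 
        s+=V[ring].mean()-2*V[m].mean()
      best.append((s,x,y,np.degrees(th)))
best.sort(reverse=True); print(np.round(best[:8],1))
E
python3 fit.py; python3 -c "
from h import *
need([467,21.5,180])"
```

```text
clock: 1.9
eef_pos: [288.5, -585.7, 232.1]
tool_rot: [-3.138, -0.33, -0.098]
force: [0.3, -0.3, 0.7]
width: 12.0
clock: 2.73
eef_pos: [375.0, -300.2, 220.7]
tool_rot: [3.136, -0.331, -0.124]
force: [1.4, 0.8, 0.4]
width: -0.2
cap [569.72671323 252.82111159] [-0.36259833 -0.23661732 -0.49127539  0.09447306]
V samples [21, 38] [30, 34]
[[ 28.9 578.5 241.5  37.5]
 [ 27.9 578.5 241.5  30. ]
 [ 27.7 578.5 243.   37.5]
 [ 27.1 577.  243.   37.5]
 [ 27.  580.  241.5  37.5]
 [ 26.5 578.5 241.5 -45. ]
 [ 26.4 578.5 241.5 -37.5]
 [ 26.1 577.  241.5  37.5]]
t 2.73 pos [ 375.  -300.2  220.7] F [1.4 0.8 0.4] w -0.2
 turn [ 0.19 -0.16 -0.41] shift now [  1.18 -11.03   1.77] after turn [  1.68 -10.93   1.97]
```

```bash
python3 -m crank '[[[0.12,-0.97,0.15,0.1,-0.08,-0.2],[0.12,-0.97,0.15,0.1,-0.08,-0.2],[0.15,-0.97,0.15,0,0,0],[0.15,-0.97,0.15,0,0,0],[0.15,-0.97,0.15,0,0,0],[0.15,-0.97,0.15,0,0,0],[0.15,-0.97,0.15,0,0,0],[0.15,-0.97,0.15,0,0,0],[0.15,-0.97,0.15,0,0,0],[0.15,-0.97,0.15,0,0,0],[0.15,-0.97,0.15,0,0,0]]]'
python3 -c "
from h import *
need(CP0-36*S-8*N)"
```

```text
clock: 3.65
eef_pos: [459.6, -5.8, 194.5]
tool_rot: [-3.139, -0.323, -0.081]
force: [0.5, -0.6, -1.0]
width: -0.2
t 3.65 pos [459.6  -5.8 194.5] F [ 0.5 -0.6 -1. ] w -0.2
 turn [-0.01 -0.08 -0.02] shift now [-1.35 -0.92  4.55] after turn [-1.31 -0.93  4.56]
```

```bash
python3 -m crank '[[[-0.34,-0.25,0.1,0,-0.04,0],[-0.34,-0.25,0.1,0,-0.04,0],[-0.34,-0.23,0.4,0,0,0],[-0.3,-0.2,0.6,0,0,0],[0,0,0.8,0,0,0],[0,0,0.8,0,0,0],[0,0,0.8,0,0,0],[0,0,0.6,0,0,0],[0,0,0.3,0,0,0],[0,0,0,0,0,0]]]'
python3 - <<'E'
from h import *
need(CP0-36*S-8*N)
p=ctrl.get_image("scene"); save(p,"pre.png",(270,170,450,330),3.5)
E
```

```text
clock: 4.48
eef_pos: [493.7, 40.6, 108.4]
tool_rot: [3.133, -0.219, -0.068]
force: [0.2, 1.1, -0.3]
width: -0.3
t 4.48 pos [493.7  40.6 108.4] F [ 0.2  1.1 -0.3] w -0.3
 turn [0.05 0.91 0.11] shift now [-1.25  0.68  1.65] after turn [-1.39  0.71  1.52]
```

View pics/pre.png

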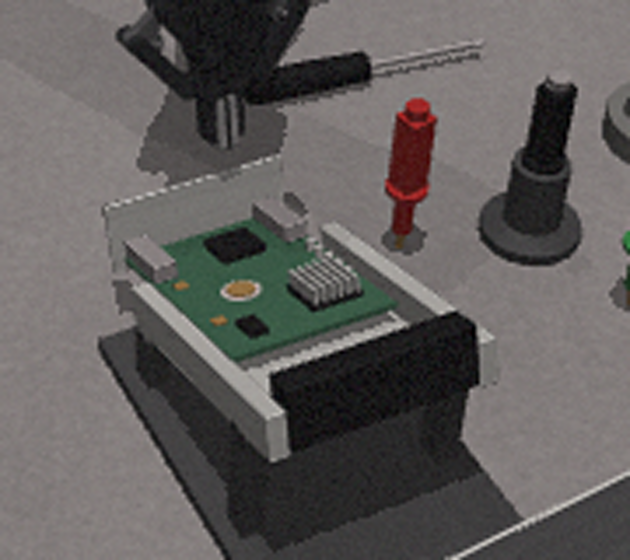

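The gripper (shut) is in front of the panel, at crop (225,130), but it was pushed off target because the 18° tilt is out of reach this close in. I'll push with the tool upright instead.

```bash
echo "RV=Ro.from_euler('xyz',[np.pi,0,yaw])" >> h.py; python3 -m crank '[[[-0.3,0.2,-0.2,0,-0.5,0],[-0.3,0.2,-0.2,0,-0.5,0],[-0.3,0.2,0,0,-0.6,0],[-0.2,0.1,0,0,-0.5,0]]]'
python3 -c "
from h import *
need(CP0-40*S+np.array([0,0,0]),RV)"
```

```text
clock: 4.87
eef_pos: [450.9, 22.9, 117.6]
tool_rot: [3.138, 0.014, -0.073]
force: [-0.1, -1.1, -0.1]
width: -0.3
t 4.87 pos [450.9  22.9 117.6] F [-0.1 -1.1 -0.1] w -0.3
 turn [0.03 0.13 0.06] shift now [ 0.34 -0.    1.97] after turn [0.31 0.   1.97]
```

```bash
python3 -m crank '[[[0,0,0.6,0,0.1,0],[0,0,0.6,0,0,0],[0,0,0.5,0,0,0],[0.1,0,0.25,0,0,0],[0,0,0,0,0,0]]]'
python3 -m crank '[[[0.38,0,-0.12,0,0,0],[0.38,0,-0.12,0,0,0],[0.38,0,-0.12,0,0,0],[0.38,0,-0.12,0,0,0],[0.38,0,-0.12,0,0,0],[0.38,0,-0.12,0,0,0]]]'
python3 -c "
from h import *
need(CP0,RV)"
```

```text
clock: 5.28
eef_pos: [455.0, 21.1, 60.7]
tool_rot: [3.138, -0.002, -0.077]
force: [1.3, -0.4, -0.7]
width: -0.5
clock: 5.78
eef_pos: [511.7, 17.0, 84.4]
tool_rot: [-3.14, 0.021, -0.08]
force: [-4.7, 0.5, -3.8]
width: -0.3
t 5.78 pos [511.7  17.   84.4] F [-4.7  0.5 -3.8] w -0.3
 turn [-0.01  0.2  -0.01] shift now [-0.45 -0.03  0.46] after turn [-0.45 -0.03  0.45]
```

```bash
python3 -m crank '[[[0.35,0,-0.03,0,0.05,0],[0.35,0,-0.05,0,0.05,0],[0.35,0,-0.05,0,0.05,0],[0.35,0,-0.07,0,0,0],[0.35,0,-0.07,0,0,0]]]'
python3 -c "
from h import *
p=ctrl.get_image('top'); hsv=cv2.cvtColor(p['color'],cv2.COLOR_RGB2HSV);br=cv2.inRange(hsv,(8,110,90),(28,255,255))
k,l,st,ce=cv2.connectedComponentsWithStats(br[:320,250:370]);print([(st[i,4],ce[i]+[250,0]) for i in range(1,k) if st[i,4]>4])
need(CP0,RV)"
```

```text
clock: 6.2
eef_pos: [528.0, 16.1, 88.9]
tool_rot: [-3.131, 0.078, -0.082]
force: [-18.0, 0.8, 0.4]
width: 0.2
[(np.int32(16), array([325.5, 188.5]))]
t 6.25 pos [528.1  16.1  88.8] F [-20.3   0.2   4.4] w -0.0
 turn [-0.11  0.76 -0.03] shift now [-0.95 -0.01  0.67] after turn [-1.   -0.02  0.6 ]
```

```bash
python3 -m crank '[[[0.3,0,-0.06,0,-0.1,0],[0.3,0,-0.06,0,-0.1,0],[0.3,0,-0.06,0,-0.1,0]]]'
python3 - <<'E'
from h import *
for _ in range(1):
    p=ctrl.get_image('top'); hsv=cv2.cvtColor(p['color'],cv2.COLOR_RGB2HSV);br=cv2.inRange(hsv,(8,110,90),(28,255,255))
    k,l,st,ce=cv2.connectedComponentsWithStats(br[:320,250:370]);c=[ce[i]+[250,0] for i in range(1,k) if st[i,4]>4];print(c)
    K=np.linalg.inv(p["camera_matrix"]);o=-p["R"].T@p["t"];d=p["R"].T@K@np.array([*c[0],1.]);X=o+d*(((PAD0-o)@N)/(d@N));print(X,"moved",(X-[614.4,-31.8,87.7])@S)
need(CP0,RV)
save(p,"push.png",(220,130,380,310),3.3)
E
```

```text
clock: 6.5
eef_pos: [526.8, 16.3, 89.9]
tool_rot: [-3.125, 0.168, -0.085]
force: [-17.1, 1.3, 3.8]
width: 0.2
[]Traceback (most recent call last):
  File "<stdin>", line 5, in <module>
IndexError: list index out of range
```

```bash
python3 - <<'E'
from h import *
p=ctrl.get_image('scene');a=p["color"][170:330,270:450,::-1]
cv2.imwrite("pics/push.png",cv2.resize(a,None,fx=4,fy=3.7,interpolation=cv2.INTER_CUBIC))
need(CP0,RV)
E
```

```text
t 6.6 pos [526.8  16.3  89.8] F [-18.3   1.2   6.8] w 0.5
 turn [-0.17  1.61 -0.06] shift now [-0.84  0.    0.78] after turn [-0.96 -0.02  0.63]
```

View pics/push.png

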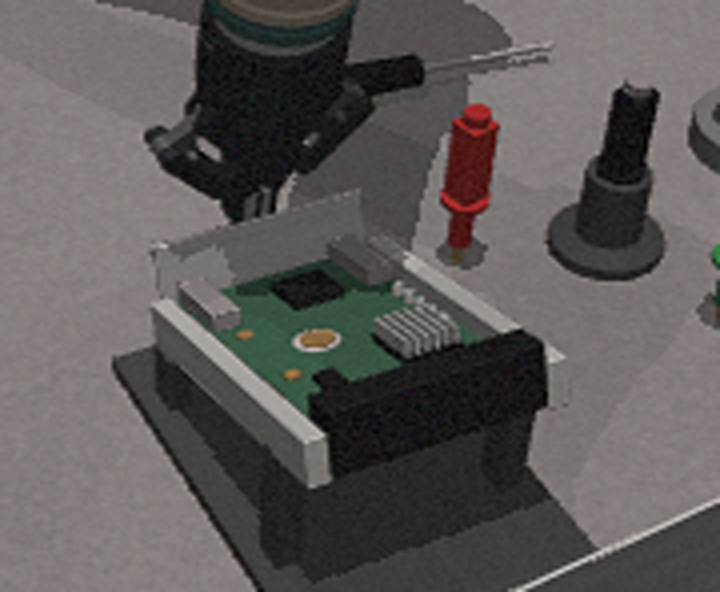

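The card is nearly in: the panel is close to the front ends of the rails, with the pad at crop (318,339). I'll measure how far it moved and test whether it goes farther.

```bash
cat >> h.py <<'E'
def pads(p,z0=PAD0):
    hsv=cv2.cvtColor(p['color'],cv2.COLOR_RGB2HSV);br=cv2.inRange(hsv,(8,100,60),(28,255,255))
    k,l,st,ce=cv2.connectedComponentsWithStats(br); K=np.linalg.inv(p["camera_matrix"]);o=-p["R"].T@p["t"]
    for i in range(1,k):
        if st[i,4]<5: continue
        d=p["R"].T@K@np.array([*ce[i],1.]);X=o+d*(((PAD0-o)@N)/(d@N))
        if 540<X[0]<720 and abs(X[1])<70: print(" brass",st[i,4],np.round(ce[i],1),np.round(X,1),"moved from pad0",np.round((X-PAD0)@S,1),np.round((X-PAD0)@Y,1))
E
python3 -m crank '[[[0.3,0,0.03,0,0.35,0],[0.3,0,0.0,0,0.35,0],[0.4,0,-0.1,0,0.35,0],[0.4,0,-0.1,0,0.3,0]]]'
python3 - <<'E'
from h import *
for n in("scene","top"): pads(ctrl.get_image(n))
for n in("scene0","top0"): pads(dict(np.load(n+".npz")))
need(CP0,RV)
E
```

```text
clock: 6.93
eef_pos: [527.6, 16.5, 87.9]
tool_rot: [-3.114, 0.106, -0.089]
force: [-19.9, 0.2, -8.1]
width: 0.1
 brass 7 [330.6 260.1] [609.3 -32.3  87.1] moved from pad0 22.2 -28.4
 brass 30 [348.8 261.1] [636.9  -5.1  95.4] moved from pad0 48.9 0.9
 brass 9 [342.9 270.8] [661.6 -35.1 104.2] moved from pad0 77.2 -27.1
 brass 6 [321.2 251.3] [563.4 -28.4  72.2] moved from pad0 -26.2 -28.2
 brass 24 [338.3 252.3] [591.2  -2.   80.5] moved from pad0 0.7 0.3
 brass 9 [332.1 261.2] [615.2 -32.1  89.1] moved from pad0 28.3 -27.8
 brass 13 [323.5 211.2] [613.9 -31.9  88.6] moved from pad0 27.0 -27.6
 brass 53 [309.8 222.6] [590.5  -2.5  80.3] moved from pad0 0.0 -0.2
 brass 13 [321.5 236.2] [561.9 -27.8  71.7] moved from pad0 -27.9 -27.7
t 7.03 pos [527.6  16.5  87.8] F [-20.5  -0.2  -3.5] w -0.1
 turn [-0.27  1.01 -0.11] shift now [-0.92  0.02  0.66] after turn [-0.98 -0.01  0.56]
```

```bash
python3 -m crank '[[[0.5,0,-0.1,0,0.2,0],[0.5,0,-0.15,0,0.2,0],[0.5,0,-0.15,0,0.2,0]]]'
python3 -m crank '[[[-0.5,0,0,0,0.1,0],[-0.5,0,-0.1,0,0,0],[-0.3,0,-0.6,0,0,0],[0,0,-0.9,0,0,0],[0,0,-0.9,0,0,0],[0,0,-0.9,0,0,0],[0,0,-0.9,0,0,0],[0,0,-0.9,0,0,0]]]' -1
python3 - <<'E'
from h import *
for n in("scene","top"): pads(ctrl.get_image(n))
p=ctrl.get_image("top"); save(p,"home.png",(150,130,380,310),3.3)
need([569.7,252.8,220],RV)
E
```

```text
clock: 7.28
eef_pos: [527.3, 16.7, 88.2]
tool_rot: [-3.105, 0.134, -0.092]
force: [-24.1, -0.6, -6.1]
width: -0.3
clock: 7.95
eef_pos: [496.2, 12.6, 253.1]
tool_rot: [-3.107, 0.144, -0.101]
force: [1.0, -0.6, 0.4]
width: 85.5
 brass 7 [330.6 260.1] [609.3 -32.3  87.1] moved from pad0 22.2 -28.4
 brass 30 [348.8 261.1] [636.9  -5.1  95.4] moved from pad0 48.9 0.9
 brass 9 [342.9 270.8] [661.6 -35.1 104.2] moved from pad0 77.2 -27.1
t 8.1 pos [497.9  12.3 253.5] F [-0.   0.5 -0.4] w 85.6
 turn [-0.35  1.32 -0.22] shift now [ 1.72 -8.18  1.18] after turn [ 1.75 -8.18  1.12]
```

View pics/home.png

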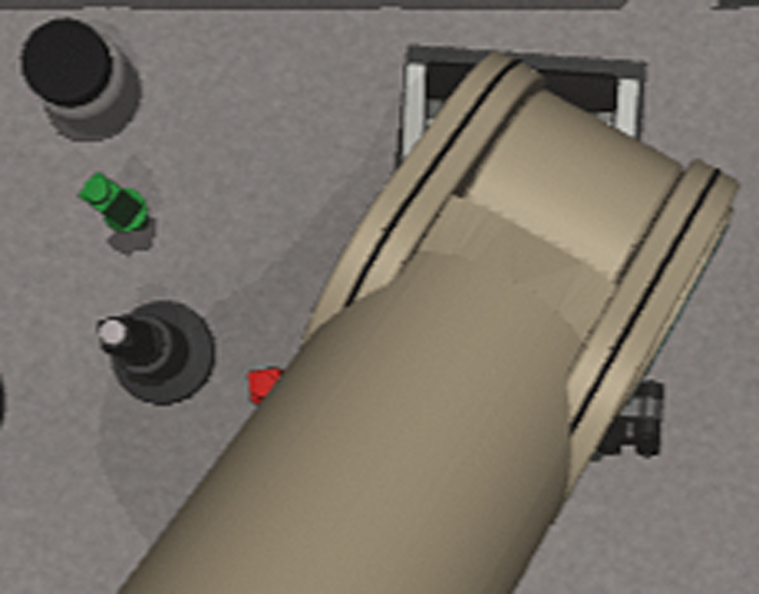

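Card home: the brass features moved 48.2 mm and the card stalled at 24 N. After backing off they haven't moved. The stand, red and green probes are undisturbed. Next, move above the probe.

```bash
echo "RP=Ro.from_euler('xyz',[np.pi,0,0.15])" >> h.py
python3 -m crank '[[[0.2,-0.9,0,-0.06,0.22,-0.3],[0.2,-0.9,0,-0.06,0.22,-0.3],[0.2,-0.9,0,-0.06,0.22,-0.3],[0.2,-0.9,0.1,-0.06,0.22,-0.3],[0.2,-0.9,0.1,-0.06,0.22,-0.3],[0.2,-0.9,0.1,-0.06,0.22,-0.3],[0.2,-0.9,0.1,0,0,-0.3],[0.2,-0.9,0.1,0,0,-0.2]]]'
python3 -c "
from h import *
need([570,252.5,180],RP)"
```

```text
clock: 8.77
eef_pos: [542.6, 228.3, 238.5]
tool_rot: [-3.136, -0.009, 0.129]
force: [0.4, 0.7, -0.7]
width: 85.7
t 8.77 pos [542.6 228.3 238.5] F [ 0.4  0.7 -0.7] w 85.7
 turn [-0.05 -0.08 -0.2 ] shift now [ 0.99 -0.67  1.96] after turn [ 1.03 -0.66  1.95]
```

```bash
python3 -m crank '[[[0.33,-0.22,0,-0.05,-0.08,-0.2],[0.35,-0.22,0,0,0,0],[0.3,-0.2,0.3,0,0,0],[0.06,-0.02,0.6,0,0,0],[0,0,0.6,0,0,0],[0,0,0.2,0,0,0],[0,0,0,0,0,0]]]'
python3 - <<'E'
from h import *
need([570,252.5,81],RP)
a=ctrl.get_image("scene");save(a,"x.png"); b=ctrl.get_image("top")
A=cv2.resize(a["color"][150:250,370:490,::-1],(480,400),interpolation=cv2.INTER_CUBIC)
B=cv2.resize(b["color"][190:270,150:214,::-1],(320,400),interpolation=cv2.INTER_CUBIC)
cv2.imwrite("pics/over.png",np.clip(np.hstack([A,B]).astype(int)*2,0,255).astype(np.uint8))
E
```

```text
clock: 9.35
eef_pos: [565.5, 263.8, 177.3]
tool_rot: [-3.14, 0.01, 0.163]
force: [0.2, 0.3, -0.1]
width: 85.4
t 9.35 pos [565.5 263.8 177.3] F [ 0.2  0.3 -0.1] w 85.4
 turn [-0.02  0.09  0.13] shift now [0.12 0.4  3.21] after turn [0.09 0.39 3.21]
```

View pics/over.png

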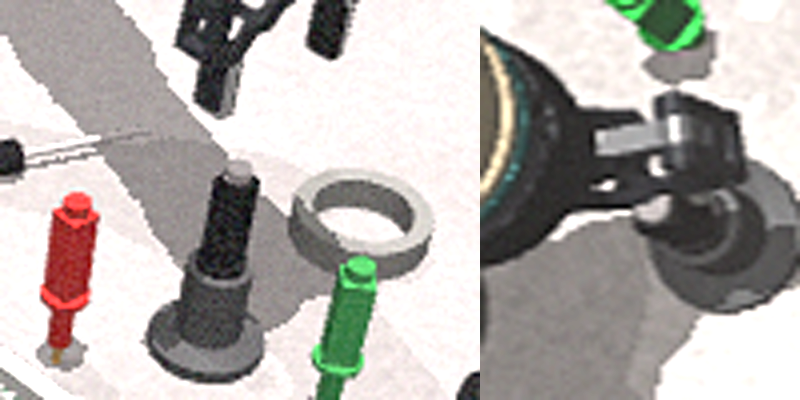

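The open fingers (crop (215,95) and (330,30)) straddle the probe, about 12 mm too far to +y. I'll correct that, then go down.

```bash
python3 -m crank '[[[0.1,0.38,0.2,0,0.05,0.05],[0,0,0.1,0,0,0],[0,0,0,0,0,0]]]'
python3 -c "
from h import *
need([570,252.5,81],RP)"
```

```text
clock: 9.7
eef_pos: [572.9, 251.3, 171.4]
tool_rot: [-3.139, -0.002, 0.156]
force: [0.6, 0.1, -0.5]
width: 85.2
t 9.7 pos [572.9 251.3 171.4] F [ 0.6  0.1 -0.5] w 85.2
 turn [-0.03 -0.02  0.06] shift now [-0.1  -0.05  3.01] after turn [-0.09 -0.05  3.01]
```

```bash
python3 -m crank '[[[-0.1,-0.04,0.6,0,0,0],[0,0,0.6,0,0,0],[0,0,0.6,0,0,0],[0,0,0.6,0,0,0],[0,0,0.4,0,0,0],[0,0,0.2,0,0,0],[0,0,0,0,0,0]]]'
python3 -c "
from h import *
need([570,252.5,81],RP)"
```

```text
clock: 10.28
eef_pos: [574.9, 250.7, 83.2]
tool_rot: [-3.136, -0.013, 0.152]
force: [-0.3, -0.1, 0.1]
width: 85.1
t 10.28 pos [574.9 250.7  83.2] F [-0.3 -0.1  0.1] w 85.1
 turn [-0.05 -0.12  0.02] shift now [-0.15 -0.08  0.07] after turn [-0.15 -0.08  0.07]
```

```bash
python3 -m crank '[[[-0.2,-0.06,0.07,-0.05,-0.12,0],[0,0,0,0,0,0]]]'
python3 -m crank '[[[0,0,0,0,0,0],[0,0,0,0,0,0],[0,0,0,0,0,0],[0,0,0,0,0,0],[0,0,0,0,0,0],[0,0,0,0,0,0]]]' 1
python3 -c "
from h import *
need([570,252.5,81],RP)"
```

```text
clock: 10.45
eef_pos: [568.9, 251.5, 81.9]
tool_rot: [-3.141, -0.0, 0.151]
force: [-0.4, 0.0, -0.5]
width: 85.2
clock: 10.95
eef_pos: [570.9, 252.6, 85.4]
tool_rot: [-3.14, -0.006, 0.152]
force: [-1.2, 0.6, -0.7]
width: 19.5
t 10.95 pos [570.9 252.6  85.4] F [-1.2  0.6 -0.7] w 19.5
 turn [-0.01 -0.05  0.02] shift now [-0.03 -0.    0.15] after turn [-0.03 -0.    0.15]
```

```bash
cat >> h.py <<'E'
PAD=PAD0+48.3*S; L=78.4
E
python3 -m crank '[[[0,0,-0.3,0,0,0],[0,0,-0.5,0,0,0],[0,0,-0.7,0,0,0],[0,0,-0.8,0,0,0],[0,0,-0.9,0,0,0],[0,0,-0.9,0,0,0],[0,0,-0.9,0,0,0],[0,0,-0.9,0,0,0],[0,0,-0.9,0,0,0],[0,0,-0.5,0,0,0]]]'
python3 -c "
from h import *
print(PAD);need(PAD+N*(L+80))"
```

```text
clock: 11.78
eef_pos: [567.5, 249.2, 314.2]
tool_rot: [3.138, 0.001, 0.147]
force: [1.7, 0.2, 0.1]
width: 18.8
[636.29215476  -5.92512483  95.227392  ]
t 11.78 pos [567.5 249.2 314.2] F [1.7 0.2 0.1] w 18.8
 turn [-0.3   2.99  2.15] shift now [-0.57  8.37  2.31] after turn [0.56 8.3  2.58]
```

```bash
python3 -m crank '[[[0,0.6,0,-0.05,0.45,0.33],[0,0.8,0,-0.05,0.45,0.33],[0,0.8,0,-0.05,0.45,0.33],[0,0.8,0,-0.05,0.45,0.33],[0,0.8,0,-0.05,0.45,0.33],[0,0.8,0,-0.05,0.45,0.33],[0,0.8,0,0,0.1,0.1],[0,0.8,0,0,0,0],[0,0.6,0,0,0,0],[0,0.3,0,0,0,0],[0,0,0,0,0,0]]]'
python3 - <<'E'
from h import *
need(PAD+N*(L+40))
for n in("scene","top"): pads(ctrl.get_image(n))
p=ctrl.get_image("scene"); save(p,"carry.png",(270,120,450,330),2.8)
E
```

```text
clock: 12.7
eef_pos: [568.1, 26.9, 325.1]
tool_rot: [-3.13, -0.317, -0.087]
force: [0.4, 0.6, -0.9]
width: 19.4
t 12.7 pos [568.1  26.9 325.1] F [ 0.4  0.6 -0.9] w 19.4
 turn [-0.08 -0.02 -0.07] shift now [-0.13  0.95  4.06] after turn [-0.13  0.91  4.07]
 brass 7 [330.6 260.1] [609.3 -32.3  87.1] moved from pad0 22.2 -28.4
 brass 30 [348.8 261.1] [636.9  -5.1  95.4] moved from pad0 48.9 0.9
 brass 9 [342.9 270.8] [661.6 -35.1 104.2] moved from pad0 77.2 -27.1
 brass 16 [325.5 188.5] [660.  -35.8 103.7] moved from pad0 75.7 -28.0
 brass 56 [311.4 200.1] [636.6  -6.   95.3] moved from pad0 48.7 0.0
 brass 14 [323.4 213.7] [608.7 -31.5  86.9] moved from pad0 21.5 -27.7
```

View pics/carry.png

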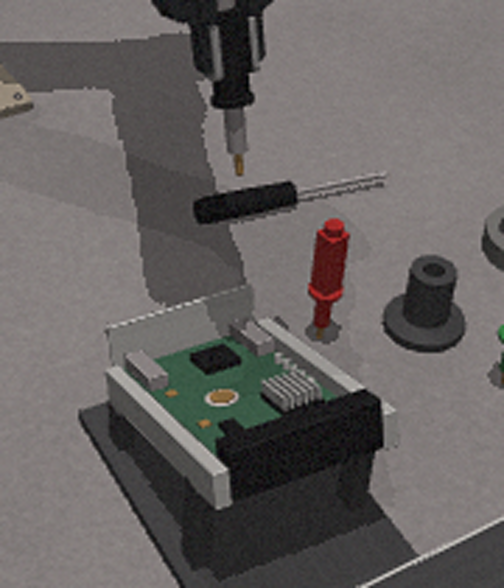

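The probe is held, with its brass tip at crop (239,175), i.e. scene pixel (355,182). The stand is empty, the card is home, and the pad is at scene (349,261). Next, check the tip prediction and come down to about 20 mm above the pad.

```bash
python3 - <<'E'
from h import *
s=ctrl.read_state(); R=Ro.from_euler("xyz",s["tool_rot"]); p=ctrl.get_image("scene")
for l in(70,78.4,85): print(l,pix(p,s["eef_pos"]+R.apply([0,0,l])))
E
python3 -m crank '[[[0,0.3,0.1,-0.05,0,-0.04],[-0.05,0.3,0.3,-0.03,0,-0.03],[-0.05,0.25,0.6,0,0,0],[0,0,0.8,0,0,0],[0,0,0.8,0,0,0],[0,0,0.6,0,0,0],[0,0,0.4,0,0,0],[0,0,0.2,0,0,0],[0,0,0,0,0,0]]]'
python3 - <<'E'
from h import *
PAD=np.array([636.5,-5.7,95.3]); need(PAD+N*(L+20))
s=ctrl.read_state(); R=Ro.from_euler("xyz",s["tool_rot"]); p=ctrl.get_image("scene")
print(pix(p,s["eef_pos"]+R.apply([0,0,L])), pix(p,PAD)); save(p,"near.png",(300,180,400,300),5)
E
```

```text
70 [355.68695875 180.96288422]
78.4 [356.105653   185.00803218]
85 [356.4324592  188.16541842]
clock: 13.65
eef_pos: [603.6, 9.8, 206.5]
tool_rot: [3.136, -0.314, -0.052]
force: [-0.3, -0.9, -0.7]
width: 18.9
t 13.65 pos [603.6   9.8 206.5] F [-0.3 -0.9 -0.7] w 18.9
 turn [-0.03  0.01  0.24] shift now [-0.08  0.43  0.59] after turn [-0.07  0.43  0.6 ]
[352.81338825 243.46676001] [348.42214822 261.11444897]
```

View pics/near.png

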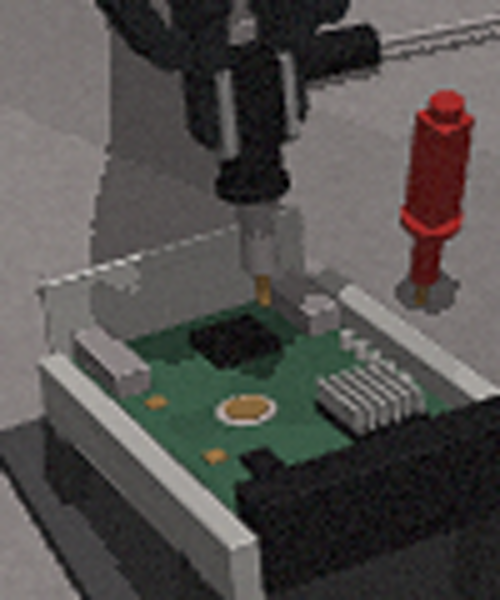

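The tip is at crop (263,303), scene pixel (352.6,240.6). That is about 3 px above the prediction, so L is nearer 73 mm. The pad is at crop (246,409).

```bash
sed -i 's/L=78.4/L=73.5; PAD=np.array([636.5,-5.7,95.3])/' h.py
python3 -m crank '[[[-0.04,0.22,0.1,0,0,0.12],[-0.04,0.2,0.2,0,0,0.1],[0,0,0.3,0,0,0],[0,0,0.15,0,0,0],[0,0,0,0,0,0]]]'
cat > tip.py <<'E'
from h import *
need(PAD+N*(L-6)); s=ctrl.read_state(); R=Ro.from_euler("xyz",s["tool_rot"])
t=s["eef_pos"]+R.apply([0,0,L]); d=t-PAD
print("tip rel pad S,Y,N",np.round([d@S,d@Y,d@N],1),"tilt deg",np.degrees(np.arccos(-R.as_matrix()[:,2]@N)).round(1),"F along N",round(float(s["force"]@N),2))
E
python3 tip.py; sleep 0; python3 tip.py
```

```text
clock: 14.12
eef_pos: [609.3, -4.4, 185.9]
tool_rot: [-3.139, -0.319, -0.078]
force: [0.2, -0.5, -0.8]
width: 19.5
t 14.12 pos [609.3  -4.4 185.9] F [ 0.2 -0.5 -0.8] w 19.5
 turn [-0.03 -0.05  0.01] shift now [-0.07 -0.03  0.9 ] after turn [-0.07 -0.03  0.9 ]
tip rel pad S,Y,N [ 2.4 -0.6 21.1] tilt deg 0.3 F along N -0.8
t 14.12 pos [609.3  -4.4 185.9] F [ 0.2 -0.5 -0.8] w 19.5
 turn [-0.03 -0.05  0.01] shift now [-0.07 -0.03  0.9 ] after turn [-0.07 -0.03  0.9 ]
tip rel pad S,Y,N [ 2.4 -0.6 21.1] tilt deg 0.3 F along N -0.8
```

```bash
python3 -m crank '[[[-0.07,0,0.15,0,0,0],[0,0,0.2,0,0,0],[0,0,0.1,0,0,0],[0,0,0,0,0,0]]]'
python3 tip.py; python3 - <<'E'
from h import *
p=ctrl.get_image("scene"); s=ctrl.read_state(); R=Ro.from_euler("xyz",s["tool_rot"]); print(pix(p,s["eef_pos"]+R.apply([0,0,L])), pix(p,PAD))
save(p,"n2.png",(320,210,380,280),8); pads(p)
E
```

```text
clock: 14.45
eef_pos: [611.9, -4.3, 171.3]
tool_rot: [-3.138, -0.32, -0.078]
force: [0.4, 0.2, 0.0]
width: 19.5
t 14.45 pos [611.9  -4.3 171.3] F [0.4 0.2 0. ] w 19.5
 turn [-0.04 -0.05  0.01] shift now [-0.01 -0.02  0.41] after turn [-0.   -0.02  0.41]
tip rel pad S,Y,N [ 0.5 -0.3  6.4] tilt deg 0.4 F along N -0.1
[348.1208868  258.50164184] [348.42214822 261.11444897]
 brass 13 [347.8 255.5] [615.8   6.1  88.3] moved from pad0 25.8 10.4
 brass 7 [330.6 260.1] [609.3 -32.3  87.1] moved from pad0 22.2 -28.4
 brass 29 [348.8 261.2] [637.1  -5.3  95.5] moved from pad0 49.1 0.7
 brass 9 [342.9 270.8] [661.6 -35.1 104.2] moved from pad0 77.2 -27.1
```

View pics/n2.png

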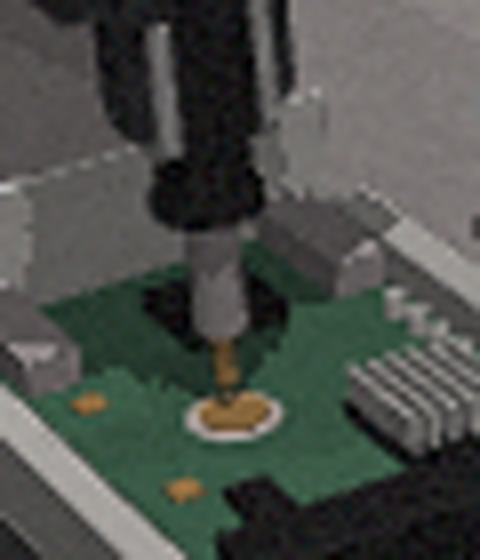

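The tip, at crop (228,395), is just above the ringed pad (crop (235,410)) and centred across it. I'll lower it in small steps and watch the force.

```bash
for i in 1; do python3 -m crank '[[[0,0,0.1,0,0,0],[0,0,0,0,0,0]]]' >/dev/null; python3 tip.py; python3 -m crank '[[[0,0,0.1,0,0,0],[0,0,0,0,0,0]]]' >/dev/null; python3 tip.py; done
```

```text
t 14.67 pos [613.1  -4.3 168.6] F [-0.2 -0.2 -0.5] w 19.6
 turn [-0.04 -0.06  0.01] shift now [-0.01 -0.01  0.31] after turn [-0.01 -0.02  0.31]
tip rel pad S,Y,N [ 0.8 -0.2  3.4] tilt deg 0.4 F along N -0.38
t 14.83 pos [614.5  -4.4 165.8] F [-0.3 -0.7  0.1] w 19.4
 turn [-0.04 -0.07  0.02] shift now [-0.03 -0.02  0.21] after turn [-0.03 -0.02  0.21]
tip rel pad S,Y,N [ 1.4 -0.2  0.4] tilt deg 0.5 F along N 0.14
```

```bash
for i in 1; do python3 -m crank '[[[-0.03,0,0.08,0,-0.05,0],[0,0,0,0,0,0]]]' >/dev/null; python3 tip.py; python3 -m crank '[[[-0.01,0,0.08,0,0,0],[0,0,0,0,0,0]]]' >/dev/null; python3 tip.py; done
```

```text
t 15.0 pos [615.2  -4.5 163.7] F [-0.6  0.1  1.4] w 19.4
 turn [-0.04 -0.03  0.01] shift now [-0.03 -0.02  0.14] after turn [-0.03 -0.02  0.14]
tip rel pad S,Y,N [ 1.  -0.2 -1.8] tilt deg 0.3 F along N 1.57
t 15.17 pos [615.8  -4.6 161.4] F [-0.9 -0.5  1.1] w 19.5
 turn [-0.04 -0.03  0.01] shift now [-0.02 -0.02  0.06] after turn [-0.02 -0.02  0.06]
tip rel pad S,Y,N [ 0.9 -0.2 -4.2] tilt deg 0.3 F along N 1.33
```

```bash
python3 -m crank '[[[-0.01,0,0.07,0,0,0],[0,0,0,0,0,0],[0,0,0,0,0,0]]]' >/dev/null; python3 tip.py
cat > avg.py <<'E'
from h import *
f=[];z=[]
for _ in range(10):
    p=ctrl.get_image("scene"); s=ctrl.read_state(); f.append(s["force"]@N); z.append(s["eef_pos"])
print("mean F along N",np.mean(f),np.std(f),"pos",np.mean(z,0)); pads(p)
d=np.mean(z,0)-N*L-PAD; print("tip S,Y,N",d@S,d@Y,d@N,"drift",z[-1]-z[0])
save(p,"press.png",(320,210,380,280),8)
E
python3 avg.py
```

```text
t 15.42 pos [616.4  -4.6 159.4] F [-0.3 -0.3  2.3] w 19.3
 turn [-0.04 -0.04  0.01] shift now [-0.02 -0.02 -0.01] after turn [-0.02 -0.02 -0.01]
tip rel pad S,Y,N [ 0.9 -0.2 -6.3] tilt deg 0.3 F along N 2.23
mean F along N 2.162078164371026 0.3245709842717932 pos [616.35044766  -4.64061356 159.46932609]
 brass 7 [330.6 260.1] [609.3 -32.3  87.1] moved from pad0 22.2 -28.4
 brass 33 [348.6 260.8] [635.7  -4.7  95. ] moved from pad0 47.6 1.1
 brass 9 [342.9 270.8] [661.6 -35.1 104.2] moved from pad0 77.2 -27.1
tip S,Y,N 0.6490446741164559 -0.5340770562075677 -6.2384012003955345 drift [-0.0079774  -0.03707678 -0.02349947]
```

View pics/press.png

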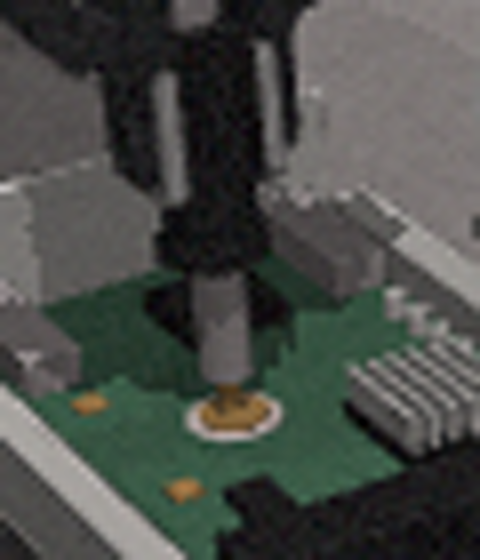

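The tip sits in the middle of the ringed pad, at crop (232,405). The probe is square to the card and the sprung tip is visibly shortened. The push is 2.2 N plus about 0.8 N of probe weight, roughly half travel. The card's brass pads haven't moved, so it is still home.

```bash
python3 -c "
from h import *
print(ctrl.finish_job())"
```

```text
the job is handed in; nothing more can be done
None
```

I slid the card home with the probe still in its stand, then lifted the black probe out and pressed its tip on the ringed pad. I handed the job in with the probe still held there, at about 16 s of the 58 s allowed. No verdict was reported.

**Card:** it moved 48 mm and then stalled at 24 N. Its small brass pads did not shift afterwards, including while the probe was pressed on, so I take it as fully home.

**Tip position:** it is about 1 mm from the pad centre by calculation, and in the final picture it sits inside the ring.

**Squareness:** the tool is 0.3° off square to the card, and the probe looks straight in the grip, with the fingers at 19.3 mm on the 20 mm handle.

**Plunger:** the average push was 2.2 N, or about 3 N allowing for the probe's weight. That and the travel after contact both put it about half way in. I inferred this, as there is no direct plunger reading.

**Things that disagreed:**
- My first approach to the panel, tilted 18°, was out of reach, so I pushed with the tool upright.
- The first estimate of the probe's tip length was about 5 mm too long. I corrected it from the pictures and set the depth mainly by force.

The red and green probes look untouched in the pictures. I did not re-measure the other things on the bench, but the arm passed well above them.

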